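# Find the clear charger bay by feel and seat the battery in it

### The arm

A 6-joint arm with a two-finger parallel gripper is mounted at the origin on a cart in front of the work surface, level with it; the furniture and walls round the work are solid. World frame = base frame: x ahead of the robot, y to its left, z up, the work surface at z = 0. Lengths are in mm, angles in degrees, forces in N, time in s.
With the tool pointing down it reaches from about 300 to 850 mm from the base axis. Payload 4.2 kg.
Tool frame: the origin (TCP) lies midway between the tips of the shut fingers; the grasp point (between the pads) lies 19 mm behind it; z points along the fingers, y is the line along which they close (so a half turn about z gives the same grasp; the last joint's range is limited). The gripper opens to 91 mm and grips with 3 to 60 N. Pads are 32 mm wide; open, the fingers measure 118 mm over their backs; the gripper's body (76 mm by 178 mm) begins 60 mm behind the grasp point.
Start: joints at [-71.161, 18.312, 89.639, -0, 72.044, -1.146], TCP at [196.522, -540.391, 213.976] pointing down, gripper open.
Joint ranges: [-177.97, 177.97], [-48.28, 115.42], [12.27, 149.76], [-77.06, 257.06], [2.81, 150.46], [-146.56, 146.56]. Speed limits (degrees/s): [147.25, 147.25, 180, 180, 180, 180].

### API

Orientations are given as [roll, pitch, yaw] about the fixed x, y, z axes, in that order (R = Rz(yaw) Ry(pitch) Rx(roll)).
In Python, from workcell import env gives the robot as it stands.
- The arm moves only by the shell command python3 -m jog 'ROWS' [FORCE]. ROWS is a JSON object of lists of equal length, an entry for each row: "jaw": the finger opening in mm, from 0 to 91.2; "slide": the shift along the tool's x, y, z in units of 30 mm (1.0 is 30 mm), a list of three; "spin": the turn about the tool's z in units of 8 degrees (1.0 is 8 degrees). In form: {"jaw": [jaw, ...], "slide": [[dx, dy, dz], ...], "spin": [spin, ...]}. A call has 1 to 10 rows; each row shifts and turns the commanded pose from where the row before left it, along the tool's axes as they then stand; what a row does not reach is not made up. A row lasts 1/10 s, in which the tool goes at most 50 mm and 8.59 degrees, less where a joint would pass 70% of its speed; a pose out of reach is approached as far as the arm can. A call is refused whole if a number of a shift passes 1 or a number of a turn 1, either way. A call with a gripper value outside its range is refused whole. The fingers move at their own pace and stop on an object; FORCE is the grip in N (left out, the last holds). Time passes only in rows, so rows that do not move let the fingers close. It gives the time, the measured TCP pose, the force, the opening and the grip force at its end, in the units of the state.
- env.state(): the state, without advancing time (a new reading comes with each control period).
- env.grab_frame(name): name is "side" or "top" or "wrist"; returns the picture (420x560x3 uint8, red, green, blue); there is no depth.
- env.camera_model(name): a dict with "fx", "fy", "cx", "cy" (pixels), "camera_from_world" (4x4, takes a point from world to camera coordinates). Camera axes: x right, y up, looking along -z (the intrinsics and any distortion apply to the point x, -y, -z); pixel columns grow to the right and rows downward; lengths in mm; the calibration is good to about 2 mm. The wrist camera is an equidistant fisheye: a pixel r from the principal point sees the ray r / f radians off the axis. A picture is of the moment at which its call begins: read the wrist's pose just before it. camera_model takes no time and is no camera call; for the wrist camera it gives the pose at the moment of the call.
- env.job_done(): hands the job in; it is judged then, once.
The state is a dict: "time_s": time; "qpos": joint angles; "qvel": joint speeds; "effort": joint torques, N m; "ee_pos": TCP position; "ee_rot": TCP orientation; "force": force on the tool from outside, world axes, zero at the start; "torque": the same for the moment, N m; "gripper_width": finger opening in mm; "gripper_force": force on a finger pad.
Only numpy, scipy, OpenCV 4.12 (cv2) and the standard library are available. Lean on these libraries where they do the work, as an engineer would, in place of code of your own. Each camera call takes 0.05 s, during which the arm holds its last target. There are 200 camera calls.

### The job

The fresh battery standing on the worktop has to go on charge: push it fully home, plus end up, in the one open bay of the four-bay charger that is truly empty, and let go of it there. Two of the three open bays still have a leftover spacer stuck down at the bottom, which you can hardly see, so feel with the battery how deep each bay goes and move on when it stops short; press slowly and gently, never with more than about 20 N. Leave the battery that is already charging and the loose things on the desk as they are.

Things in the scene. Friction and masses are not known exactly. Their poses are not given: they have to be found in the camera images.
- charger: Grey battery charger fixed to the worktop, 60 x 182 x 45 mm (x, y, z), rounded corners, black foot, black front strip with four tiny lenses. Origin under its centre on the worktop; x points from its front to its back, y along the row of four bays (34 mm apart, bay_0 at -y), z up. One bay holds the charging cell, two open bays have a leftover spacer at the bottom, one open bay is empty.
- bay_0 (a point): Centre of the mouth of bay 0, on the charger's top face, 45 mm above the worktop. The bay is a plain round blind hole, 16 mm wide, 1.5 mm chamfer at the mouth, 33 mm deep. Any of the four bays may be the empty one, hold a spacer or hold the charging cell.
- bay_1 (a point): Centre of the mouth of bay 1, on the charger's top face, 45 mm above the worktop. Each bay has a sprung round side contact on its +x side; from 7 mm below the mouth down to the bottom it presses sideways on the cell and drags on it with 1 to 5 N, so a cell let go early does not sink home by itself. Bay as bay_0.
- bay_2 (a point): Centre of the mouth of bay 2, on the charger's top face, 45 mm above the worktop. A leftover spacer is a grey disc, 13.6 mm wide and 10 mm high, stuck fast on the bay's floor: with it a cell goes in only 23 mm instead of 33 mm. Bay as bay_0.
- bay_3 (a point): Centre of the mouth of bay 3, on the charger's top face, 45 mm above the worktop. Bay as bay_0, at the +y end of the row.
- fresh_cell: The AA battery to load, a plain upright cylinder 14 mm wide and 50 mm high, standing free on the worktop with its plus end up, 23 to 30 g. Origin at the centre of its lower end, z along it to the plus end. Fully home in an empty bay its lower end is 12 mm above the worktop and it stands 17 mm proud of the charger's top face; on a spacer it stands 27 mm proud.
- charging_cell: A same-looking AA battery already seated in one of the bays (fixed there, 17 mm proud). Origin at the centre of its lower end, z up. Tells which bay is taken.
- remote: Black remote control lying on the worktop, 192 x 48 x 19 mm, a loose bystander. Origin under its centre.
- tape_measure: Tape measure standing on the worktop, 32 x 74 x 60 mm, a loose bystander. Origin under its centre.
- glue_stick: Glue stick standing on the worktop, 28 mm wide and 92 mm high, a loose bystander. Origin under its centre.

How it is judged:
By the outcome, as a careful person would: the job done as asked, in the order asked, and still so for the second after the job is handed in, with the robot touching nothing.
It also fails if it takes over 56 s, if anything falls off the work surface, if the arm or the gripper's body presses on something with over 40 N, if the wrist force passes 120 N, or if a joint passes its speed limit or range.

## Working session

There is one attempt and no reset: what is moved stays moved. The work goes in short steps, Python scripts to look and compute and a shell command to move; the robot and the scene stay as the last step left them, time stands still between calls to the robot, and variables do not carry over. Pictures are saved under pics/ and viewed, at most 10 in all, crops included, and the job is handed in when it is done.

```bash
mkdir -p pics
cat > h.py <<'E'
import numpy as np, cv2
from workcell import env
def snap(n,f):
    m=env.camera_model(n); im=env.grab_frame(n); cv2.imwrite('pics/'+f,im[:,:,::-1]); return im,m
def ray(m,u,v,fish=False):
    T=np.array(m["camera_from_world"]); R=T[:3,:3]; c=-R.T@T[:3,3]
    a=(u-m["cx"])/m["fx"]; b=(v-m["cy"])/m["fy"]
    if fish:
        r=np.hypot(a,b); s=np.sin(r)/r if r>1e-9 else 1; d=np.array([a*s,-b*s,-np.cos(r)])
    else: d=np.array([a,-b,-1.])
    return c,R.T@d
def onz(m,u,v,z,fish=False):
    c,d=ray(m,u,v,fish); return c+d*(z-c[2])/d[2]
def proj(m,p,fish=False):
    q=np.array(m["camera_from_world"])@np.append(p,1.); x,y,z=q[0],-q[1],-q[2]
    if fish:
        h=np.hypot(x,y); t=np.arctan2(h,z); k=t/h if h>1e-9 else 0; return m["cx"]+m["fx"]*x*k, m["cy"]+m["fy"]*y*k
    return m["cx"]+m["fx"]*x/z, m["cy"]+m["fy"]*y/z
E
python3 - <<'E'
from h import *
import pickle
ms={}
for n in("top","side"):
    im,m=snap(n,n+"0.png"); ms[n]=m; print(n,{k:(v if np.isscalar(v) else np.round(v,3).tolist()) for k,v in m.items()})
print(env.state())
E
```

```text
top {'fx': 451.7479914141099, 'fy': 451.7479914141099, 'cx': 279.3345977686307, 'cy': 204.80498244016158, 'camera_from_world': [[-0.009, -1.0, 0.001, -113.248], [1.0, -0.009, 0.029, -536.448], [-0.028, 0.001, 1.0, -1287.674], [0.0, 0.0, 0.0, 1.0]]}
side {'fx': 388.0656502845938, 'fy': 388.0656502845938, 'cx': 282.8488640891946, 'cy': 209.927219005261, 'camera_from_world': [[0.998, -0.055, 0.018, -558.69], [0.01, 0.467, 0.884, -20.914], [-0.057, -0.883, 0.467, -1015.429], [0.0, 0.0, 0.0, 1.0]]}
{'time_s': 0.1, 'qpos': array([-7.11618815e+01,  1.83465526e+01,  8.97007194e+01, -4.14242679e-04,
        7.20471429e+01, -1.14670283e+00]), 'qvel': array([ 0.06674663, -0.03113022, -0.12091198, -0.01311357, -0.02346215,
        0.01098107]), 'effort': array([-3.52372754e-04, -4.13334846e+01, -2.32512277e+01,  7.28293718e-02,
        4.22196777e-02, -5.95623442e-05]), 'ee_pos': array([ 196.35332811, -539.9206339 ,  213.20984717]), 'ee_rot': array([-1.79905596e+02, -1.49568616e-03,  1.99849481e+01]), 'force': array([ 0.39964438, -0.7369514 ,  0.04807742]), 'torque': array([-0.02387443,  0.04918539, -0.00669923]), 'gripper_force': 0.0, 'gripper_width': 91.35886818834514}
```

View pics/top0.png

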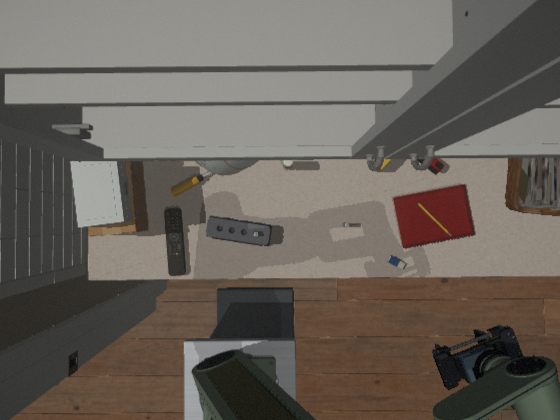

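View pics/side0.png

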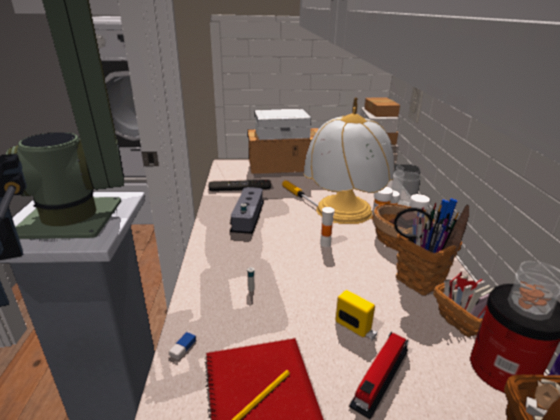

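The top view shows the charger at about (240,231) with the charging cell at (258,234), and the fresh cell near (350,225). In the side view the fresh cell is at (251,282). I'll zoom in on these.

Run:
```python
from h import *
t=cv2.imread('pics/top0.png'); s=cv2.imread('pics/side0.png')
z=lambda a,k:cv2.resize(a,None,fx=k,fy=k,interpolation=cv2.INTER_CUBIC)
a=z(t[205:255,200:280],5); b=z(t[205:255,320:380],5)   #400x250, 300x250
c=z(s[175:240,220:280],5); d=z(s[260:305,225:275],6)  #300x325, 300x270
o=np.zeros((590,720,3),np.uint8); o[:250,:400]=a;o[:250,410:710]=b;o[255:580,:300]=c;o[255:525,410:710]=d
cv2.imwrite('pics/crop.png',o)
```

```text
(no output)
```

View pics/crop.png

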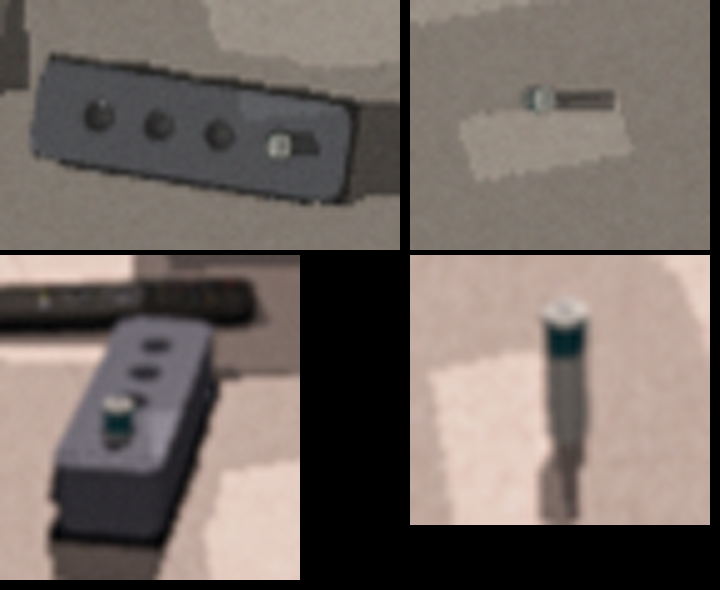

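The crop shows the bay mouths at crop (99,116), (159,125) and (219,134). The seated cell's top is at (278,146). The fresh cell's top is at (544,99) in the top view and (565,311) in the side view.

Run:
```python
from h import *
t=env.camera_model("top"); s=env.camera_model("side")
P=[]
for x,y,z in((99,116,45),(159,125,45),(219,134,45),(278,146,62)):
    p=onz(t,200+x/5-.4,205+y/5-.4,z); P.append(p); print(p.round(1))
print([np.linalg.norm(P[i]-P[i+1]).round(1) for i in range(3)])
for x,y in((156,345),(144,373)): print('side bay',onz(s,220+x/5-.4,175+(y-255)/5-.4,45).round(1))
print('side cell',onz(s,220+118/5-.4,175+(401-255)/5-.4,62).round(1))
print('fresh',onz(t,346.5,224.4,50).round(1),onz(s,250.4,268.9,50).round(1))
```

```text
[471.9  49.1  45. ]
[466.6  15.7  45. ]
[461.3 -17.6  45. ]
[454.9 -51.2  62. ]
[np.float64(33.7), np.float64(33.7), np.float64(38.2)]
side bay [473.4  51.7  45. ]
side bay [467.6  16.8  45. ]
side cell [456.6 -49.5  62. ]
fresh [ 478.1 -303.7   50. ] [ 479.1 -304.4   50. ]
```

```bash
cat >> h.py <<'E'
from scipy.spatial.transform import Rotation as Ro
def togo(target):
    s=env.state(); R=Ro.from_euler('xyz',s['ee_rot'],degrees=True).as_matrix()
    print('at',s['ee_pos'].round(1),s['ee_rot'].round(1),'F',s['force'].round(1),'w',round(s['gripper_width'],1),'t',round(s['time_s'],2),'slide',(R.T@(np.array(target)-s['ee_pos'])/30).round(3))
E
python3 -m jog '{"jaw":[91,91,91,91,91,91,91,91],"slide":[[0,0,0],[0,0,0],[0,0,0],[0,0,0],[0,0,0],[0,0,0],[0,0,0],[0,0,0]],"spin":[-0.953,-0.953,-0.953,-0.953,-0.953,-0.953,-0.953,-0.953]}'
python3 -c "
from h import *
togo([478.5,-304,130])"
```

```text
time_s: 0.9
ee_pos: [196.4, -540.1, 213.5]
ee_rot: [-180.0, -0.1, 81.3]
force: [-0.5, 0.5, -0.2]
gripper_width: 90.7
gripper_force: 0.0
at [ 196.4 -540.1  213.5] [-1.80e+02 -1.00e-01  8.13e+01] F [-0.5  0.5 -0.2] w 90.7 t 0.9 slide [9.2   8.104 2.787]
```

```bash
python3 -m jog '{"jaw":[60,60,60,60,60,60,60,60,60,60],"slide":[[0.92,0.81,0.28],[0.92,0.81,0.28],[0.92,0.81,0.28],[0.92,0.81,0.28],[0.92,0.81,0.28],[0.92,0.81,0.28],[0.92,0.81,0.28],[0.92,0.81,0.28],[0.92,0.81,0.28],[0.92,0.81,0.28]],"spin":[0,0,0,0,0,0,0,0,0,0]}'
python3 -m jog '{"jaw":[60,60],"slide":[[0,0,0],[0,0,0]],"spin":[0,0]}'
python3 -c "
from h import *
togo([478.5,-304,37])
im,m=snap('wrist','w1.png'); print(proj(m,[478.5,-304,50],True),proj(m,[478.5,-304,0],True))"
```

```text
time_s: 1.9
ee_pos: [480.6, -304.7, 129.3]
ee_rot: [-180.0, -0.0, 81.0]
force: [0.1, 0.5, -0.3]
gripper_width: 60.1
gripper_force: 0.0
time_s: 2.1
ee_pos: [479.8, -305.3, 129.3]
ee_rot: [-179.9, -0.0, 81.1]
force: [0.9, -0.2, -1.0]
gripper_width: 60.1
gripper_force: 0.0
at [ 479.8 -305.3  129.3] [-179.9   -0.    81.1] F [ 0.9 -0.2 -1. ] w 60.1 t 2.1 slide [ 0.035 -0.043  3.078]
(np.float64(276.04480082706965), np.float64(217.2587880350992)) (np.float64(276.23043254222983), np.float64(203.4859510750357))
```

View pics/w1.png

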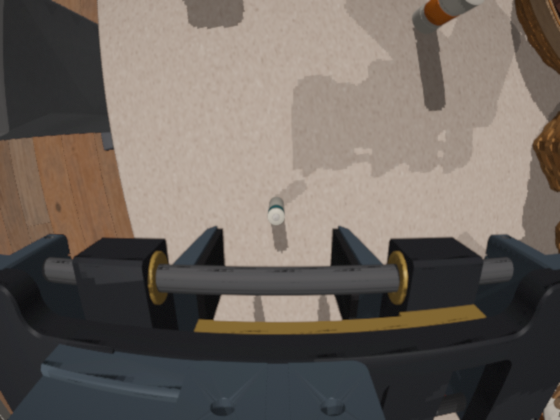

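The wrist view shows the cell's top at about (276,216), and the prediction was (276,217), so the position holds. I'll descend and grip.

```bash
python3 -c "
from h import *
m=env.camera_model('wrist'); print(onz(m,276,216,50,True))"
python3 -m jog '{"jaw":[60,60,60,60,60,60,60],"slide":[[0.035,-0.04,0.5],[0,0,0.5],[0,0,0.5],[0,0,0.5],[0,0,0.5],[0,0,0.4],[0,0,0.18]],"spin":[0,0,0,0,0,0,0]}'
python3 -m jog '{"jaw":[30,20,10,5,5,5,5,5],"slide":[[0,0,0],[0,0,0],[0,0,0],[0,0,0],[0,0,0],[0,0,0],[0,0,0],[0,0,0]],"spin":[0,0,0,0,0,0,0,0]}' 25
python3 -c "
from h import *
togo([478.5,-304,37])"
```

```text
[ 478.25691456 -303.78330179   50.        ]
time_s: 2.85
ee_pos: [477.6, -305.2, 36.7]
ee_rot: [-179.9, -0.0, 80.9]
force: [0.3, -0.4, 0.9]
gripper_width: 60.2
gripper_force: 0.0
time_s: 3.65
ee_pos: [478.9, -304.7, 37.7]
ee_rot: [180.0, 0.0, 81.0]
force: [-0.5, 0.5, 1.6]
gripper_width: 12.8
gripper_force: 25.0
at [ 478.9 -304.7   37.7] [180.   0.  81.] F [-0.5  0.5  1.6] w 12.8 t 3.65 slide [ 0.023 -0.017  0.024]
```

```bash
python3 -m jog '{"jaw":[5,5,5,5,5],"slide":[[0,0,-0.5],[0,0,-0.6],[0,0,-0.7],[0,0,-0.7],[0,0,-0.5]],"spin":[0,0,0,0,0]}'
python3 -c "
from h import *
togo([461.5,-17,110])"
```

```text
time_s: 4.15
ee_pos: [479.1, -304.9, 128.9]
ee_rot: [179.9, 0.0, 81.0]
force: [-0.4, 0.2, -0.7]
gripper_width: 13.0
gripper_force: 25.0
at [ 479.1 -304.9  128.9] [179.9   0.   81. ] F [-0.4  0.2 -0.7] w 13.0 t 4.15 slide [ 9.386 -2.085  0.62 ]
```

```bash
python3 -m jog '{"jaw":[5,5,5,5,5,5,5,5,5,5],"slide":[[0.939,-0.209,0],[0.939,-0.209,0],[0.939,-0.209,0],[0.939,-0.209,0],[0.939,-0.209,0],[0.939,-0.209,0],[0.939,-0.209,0],[0.939,-0.209,0],[0.939,-0.209,0],[0.939,-0.209,0]],"spin":[0,0,0,0,0,0,0,0,0,0]}'
python3 -m jog '{"jaw":[5,5,5],"slide":[[0,0,0.3],[0,0,0.3],[0,0,0]],"spin":[0,0,0]}'
python3 -c "
from h import *
togo([461.5,-17,92])
im,m=snap('wrist','w2.png')
for p in([471.9,49.1,45],[466.6,15.7,45],[461.3,-17.6,45],[454.9,-51.2,62]): print(np.round(proj(m,p,True),1))"
```

```text
time_s: 5.15
ee_pos: [460.7, -15.5, 127.5]
ee_rot: [180.0, 0.0, 81.0]
force: [-0.1, 0.0, -0.7]
gripper_width: 13.0
gripper_force: 25.0
time_s: 5.45
ee_pos: [459.9, -17.3, 108.0]
ee_rot: [-179.8, 0.0, 81.0]
force: [-0.3, 0.2, -0.1]
gripper_width: 13.0
gripper_force: 25.0
at [459.9 -17.3 108. ] [-179.8    0.    81. ] F [-0.3  0.2 -0.1] w 13.0 t 5.45 slide [0.018 0.053 0.534]
[280.  132.9]
[280.  179.7]
[280.  224.4]
[278.6 275.7]
```

View pics/w2.png

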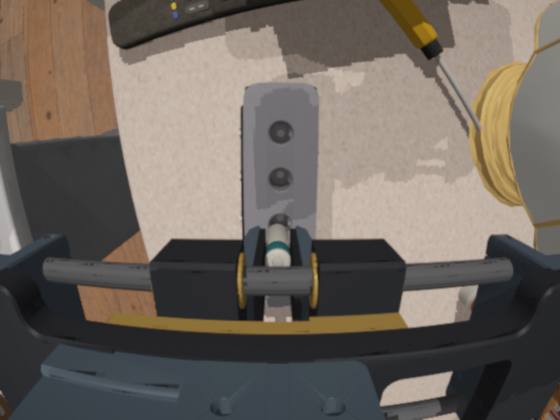

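The wrist view shows the open mouths at about (280,131) and (280,177), with the held cell upright at about (278,245). Next I'll measure the mouth centres.

Run:
```python
from h import *
im=cv2.imread('pics/w2.png'); m=env.camera_model('wrist'); g=cv2.cvtColor(im,cv2.COLOR_BGR2GRAY)
for v0 in(131,177):
    w=g[v0-18:v0+19,262:299]; print(np.median(w))
    k=(w<np.median(w)-22).astype(np.uint8); n,l,st,c=cv2.connectedComponentsWithStats(k)
    i=1+np.argmax(st[1:,4]); x,y,ww,h,a=st[i]; u,v=262+x+ww/2-.5,v0-18+y+h/2-.5
    print(u,v,ww,h,a,c[i]+[262,v0-18],onz(m,u,v,45,True).round(1))
o=cv2.resize(im[110:280,220:340],None,fx=3.5,fy=3.5,interpolation=cv2.INTER_CUBIC); cv2.imwrite('pics/w2c.png',o)
togo([461.5,-17,92])
```

```text
111.0
280.0 131.5 25 24 425 [279.83529412 131.50823529] [472.7  49.9  45. ]
108.0
279.5 177.5 24 20 372 [279.65591398 177.75806452] [467.1  17.1  45. ]
at [460.4 -17.4 108.6] [-179.9    0.    80.9] F [ 0.1  0.  -0.8] w 12.9 t 5.5 slide [0.02  0.034 0.554]
```

View pics/w2c.png

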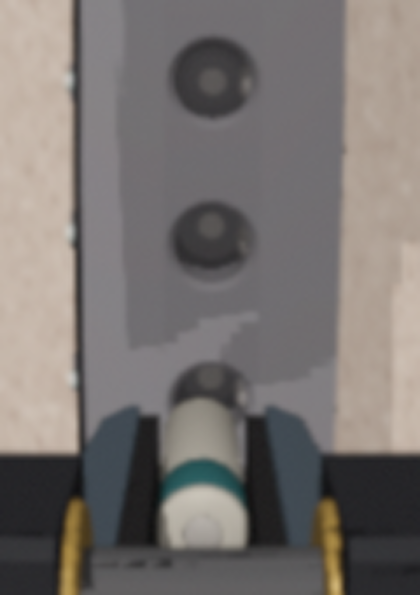

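The crop shows mouth centres at about (280.5,132.2) and (280.5,178.7). The held cell's plus end is near (277.7,261).

Run:
```python
from h import *
m=env.camera_model('wrist')
s=[env.state()['ee_pos'] for _ in range(3)]; print(np.round(s,1)); z=s[0][2]
f=lambda x,y,zz: print(onz(m,220+x/3.5-.4,110+y/3.5-.4,zz,True).round(1))
f(213,79,45);f(213,242,45);f(211,402,45)
print('cell top'); f(203,530,z+13)
print('cell bottom edges'); f(165,415,z-37); f(243,415,z-37)
print(proj(m,s[0],True))
```

```text
[[460.4 -17.4 108.6]
 [460.4 -17.4 108.6]
 [460.4 -17.4 108.6]]
[472.9  49.4  45. ]
[467.6  16.1  45. ]
[461.8 -18.   45. ]
cell top
[460.5 -15.2 121.6]
cell bottom edges
[453.8 -11.4  71.6]
[468.4 -13.7  71.6]
(np.float64(278.17204397250816), np.float64(255.73040111134597))
```

```bash
python3 -m jog '{"jaw":[5,5,5,5,5],"slide":[[-0.03,0.05,0.2],[0,0,0.2],[0,0,0.2],[0,0,0.2],[0,0,0]],"spin":[0,0,0,0,0]}'
python3 -m jog '{"jaw":[5,5,5,5,5,5],"slide":[[0,0,0.03],[0,0,0.03],[0,0,0.03],[0,0,0.03],[0,0,0.03],[0,0,0]],"spin":[0,0,0,0,0,0]}'
python3 -c "
from h import *
togo([461.7,-18.5,49.5])"
```

```text
time_s: 6.0
ee_pos: [461.6, -17.8, 84.6]
ee_rot: [-179.9, 0.0, 81.0]
force: [-0.6, -0.0, -0.2]
gripper_width: 12.9
gripper_force: 25.0
time_s: 6.6
ee_pos: [462.6, -17.9, 81.4]
ee_rot: [180.0, 0.0, 81.0]
force: [0.9, -0.1, -0.3]
gripper_width: 13.2
gripper_force: 25.0
at [462.6 -17.9  81.4] [180.   0.  81.] F [ 0.9 -0.1 -0.3] w 13.2 t 6.6 slide [-0.025 -0.026  1.063]
```

```bash
python3 -m jog '{"jaw":[5,5,5,5],"slide":[[0,0,0.04],[0,0,0.04],[0,0,0.04],[0,0,0]],"spin":[0,0,0,0]}'
python3 -m jog '{"jaw":[5,5,5,5],"slide":[[0,0,0.04],[0,0,0.04],[0,0,0.04],[0,0,0]],"spin":[0,0,0,0]}'
```

```text
time_s: 7.0
ee_pos: [462.1, -17.8, 77.1]
ee_rot: [-180.0, 0.0, 81.0]
force: [-0.1, -0.6, -0.7]
gripper_width: 12.8
gripper_force: 25.0
time_s: 7.4
ee_pos: [461.8, -17.7, 73.6]
ee_rot: [-179.9, 0.0, 81.0]
force: [-2.1, 0.0, -0.6]
gripper_width: 13.2
gripper_force: 25.0
```

The cell is in the bay and the side contact can be felt. Spacer level would be TCP z ≈ 59.5.

```bash
python3 -m jog '{"jaw":[5,5,5,5,5,5],"slide":[[0,0,0.06],[0,0,0.06],[0,0,0.06],[0,0,0.06],[0,0,0.06],[0,0,0]],"spin":[0,0,0,0,0,0]}'
python3 -m jog '{"jaw":[5,5,5,5],"slide":[[0,0,0.035],[0,0,0.035],[0,0,0.035],[0,0,0]],"spin":[0,0,0,0]}'
```

```text
time_s: 8.0
ee_pos: [461.7, -17.8, 64.2]
ee_rot: [-179.9, 0.0, 81.0]
force: [-2.5, -1.0, -2.2]
gripper_width: 12.7
gripper_force: 25.0
time_s: 8.4
ee_pos: [461.9, -17.8, 61.3]
ee_rot: [-179.9, 0.0, 81.0]
force: [-3.7, -1.5, -1.0]
gripper_width: 12.8
gripper_force: 25.1
```

```bash
for i in 1; do python3 -m jog '{"jaw":[5,5,5],"slide":[[0,0,0.03],[0,0,0.03],[0,0,0]],"spin":[0,0,0]}'; done
python3 -m jog '{"jaw":[5,5],"slide":[[0,0,0.03],[0,0,0]],"spin":[0,0]}'
```

```text
time_s: 8.7
ee_pos: [462.2, -17.8, 59.8]
ee_rot: [-180.0, 0.0, 81.0]
force: [-4.2, -1.1, 0.3]
gripper_width: 12.6
gripper_force: 25.1
time_s: 8.9
ee_pos: [462.4, -17.8, 59.6]
ee_rot: [180.0, 0.0, 81.0]
force: [-6.2, -2.5, 7.6]
gripper_width: 12.5
gripper_force: 25.2
```

```bash
python3 -m jog '{"jaw":[5,5],"slide":[[0,0,0.02],[0,0,0]],"spin":[0,0]}'
```

```text
time_s: 9.1
ee_pos: [462.5, -17.9, 59.6]
ee_rot: [180.0, 0.0, 81.0]
force: [-6.2, -0.8, 11.1]
gripper_width: 12.8
gripper_force: 25.3
```

The cell stopped firm at TCP z 59.6, so there is a spacer in this bay. I'll lift out and move one pitch (34 mm along tool x).

```bash
python3 -m jog '{"jaw":[5,5,5,5,5],"slide":[[0,0,-0.1],[0,0,-0.2],[0,0,-0.3],[0,0,-0.4],[0,0,0]],"spin":[0,0,0,0,0]}'
python3 -m jog '{"jaw":[5,5,5,5],"slide":[[0.4,0,0],[0.4,0,0],[0.333,0,0],[0,0,0]],"spin":[0,0,0,0]}'
python3 -c "
from h import *
togo([467,15.6,49.5])
im,m=snap('wrist','w3.png')
cv2.imwrite('pics/w3c.png',cv2.resize(im[110:280,220:340,::-1],None,fx=3.5,fy=3.5,interpolation=cv2.INTER_CUBIC))"
```

```text
time_s: 9.6
ee_pos: [466.3, -17.8, 90.9]
ee_rot: [179.5, -0.1, 81.0]
force: [0.2, 0.2, 0.2]
gripper_width: 12.8
gripper_force: 25.0
time_s: 10.0
ee_pos: [468.0, 17.4, 88.1]
ee_rot: [180.0, -0.0, 81.1]
force: [-0.5, 0.2, -0.2]
gripper_width: 12.9
gripper_force: 25.0
at [468.   17.4  88.1] [180.   -0.   81.1] F [-0.5  0.2 -0.2] w 12.9 t 10.0 slide [-0.064 -0.025  1.288]
```

View pics/w3c.png

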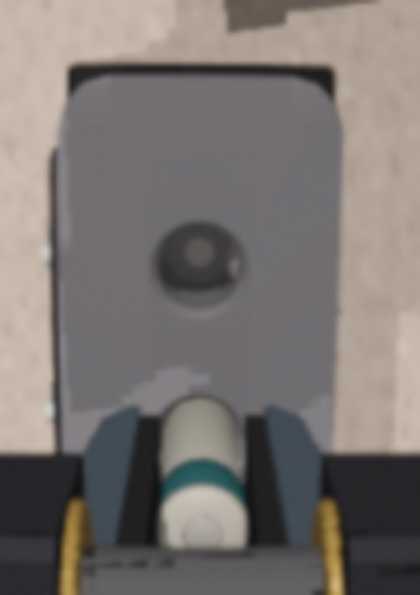

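The cell sits in the grip as before. The next mouth (bay 3) is at crop (199,265), close to the cell's column at 203. I'll let the arm settle and read again.

```bash
python3 -m jog '{"jaw":[5,5],"slide":[[0,0,0],[0,0,0]],"spin":[0,0]}'
python3 -c "
from h import *
togo([467,15.6,49.5])
m=env.camera_model('wrist'); print(onz(m,220+199/3.5-.4,110+265/3.5-.4,45,True))"
```

```text
time_s: 10.25
ee_pos: [467.6, 15.7, 88.3]
ee_rot: [-180.0, 0.0, 81.0]
force: [-0.1, -0.8, 0.6]
gripper_width: 12.8
gripper_force: 25.0
at [467.6  15.7  88.3] [-180.    0.   81.] F [-0.1 -0.8  0.6] w 12.8 t 10.25 slide [-0.005 -0.02   1.292]
[471.8313626   48.18563607  45.        ]
```

```bash
python3 -m jog '{"jaw":[5,5,5,5,5,5],"slide":[[0,-0.02,0.06],[0,0,0.06],[0,0,0.04],[0,0,0.04],[0,0,0.04],[0,0,0]],"spin":[0,0,0,0,0,0]}'
python3 -m jog '{"jaw":[5,5,5,5,5],"slide":[[0,0,0.04],[0,0,0.04],[0,0,0.04],[0,0,0.04],[0,0,0]],"spin":[0,0,0,0,0]}'
```

```text
time_s: 10.85
ee_pos: [467.1, 15.8, 81.0]
ee_rot: [-180.0, 0.0, 81.0]
force: [-0.2, 0.0, -0.9]
gripper_width: 12.9
gripper_force: 25.0
time_s: 11.35
ee_pos: [467.0, 15.9, 76.2]
ee_rot: [-180.0, 0.0, 81.0]
force: [-0.9, -0.4, 1.0]
gripper_width: 12.7
gripper_force: 25.0
```

```bash
python3 -m jog '{"jaw":[5,5,5,5,5,5,5,5],"slide":[[0,0,0.06],[0,0,0.06],[0,0,0.06],[0,0,0.06],[0,0,0.06],[0,0,0.06],[0,0,0.06],[0,0,0]],"spin":[0,0,0,0,0,0,0,0]}'
python3 -m jog '{"jaw":[5,5,5,5],"slide":[[0,0,0.03],[0,0,0.03],[0,0,0.03],[0,0,0]],"spin":[0,0,0,0]}'
```

```text
time_s: 12.15
ee_pos: [466.7, 15.8, 63.3]
ee_rot: [-179.9, 0.0, 81.0]
force: [-2.3, -1.3, -1.1]
gripper_width: 12.7
gripper_force: 25.0
time_s: 12.55
ee_pos: [466.9, 15.8, 60.9]
ee_rot: [-180.0, 0.0, 81.0]
force: [-2.0, -1.0, 1.0]
gripper_width: 12.6
gripper_force: 25.0
```

```bash
python3 -m jog '{"jaw":[5,5,5],"slide":[[0,0,0.03],[0,0,0.02],[0,0,0]],"spin":[0,0,0]}'
python3 -m jog '{"jaw":[5,5],"slide":[[0,0,0.03],[0,0,0]],"spin":[0,0]}'
```

```text
time_s: 12.85
ee_pos: [466.9, 15.9, 59.3]
ee_rot: [-180.0, 0.0, 81.0]
force: [-2.8, -2.1, -0.1]
gripper_width: 12.9
gripper_force: 25.0
time_s: 13.05
ee_pos: [466.9, 15.8, 58.4]
ee_rot: [-180.0, 0.0, 81.0]
force: [-2.6, -2.4, -0.5]
gripper_width: 12.9
gripper_force: 25.0
```

The cell is already past spacer level with no force, so I'll continue slowly.

```bash
python3 -m jog '{"jaw":[5,5,5],"slide":[[0,0,0.03],[0,0,0.03],[0,0,0]],"spin":[0,0,0]}'
python3 -m jog '{"jaw":[5,5,5,5],"slide":[[0,0,0.04],[0,0,0.04],[0,0,0.04],[0,0,0]],"spin":[0,0,0,0]}'
```

```text
time_s: 13.35
ee_pos: [467.0, 15.8, 56.7]
ee_rot: [-180.0, 0.0, 81.0]
force: [-3.0, -1.6, 0.3]
gripper_width: 12.9
gripper_force: 25.0
time_s: 13.75
ee_pos: [467.0, 15.8, 53.0]
ee_rot: [-180.0, 0.0, 81.0]
force: [-3.5, -2.3, -1.1]
gripper_width: 12.9
gripper_force: 25.0
```

```bash
python3 -m jog '{"jaw":[5,5,5],"slide":[[0,0,0.03],[0,0,0.03],[0,0,0]],"spin":[0,0,0]}'
python3 -m jog '{"jaw":[5,5,5],"slide":[[0,0,0.03],[0,0,0.03],[0,0,0]],"spin":[0,0,0]}'
```

```text
time_s: 14.05
ee_pos: [467.0, 15.8, 51.2]
ee_rot: [-180.0, 0.0, 81.0]
force: [-3.1, -2.6, -0.1]
gripper_width: 12.5
gripper_force: 25.0
time_s: 14.35
ee_pos: [467.0, 15.8, 49.7]
ee_rot: [-180.0, 0.0, 81.0]
force: [-3.9, -3.3, 3.0]
gripper_width: 13.0
gripper_force: 25.1
```

```bash
python3 -m jog '{"jaw":[5,5],"slide":[[0,0,0.03],[0,0,0]],"spin":[0,0]}'
python3 -m jog '{"jaw":[5,5],"slide":[[0,0,0.015],[0,0,0]],"spin":[0,0]}'
```

```text
time_s: 14.55
ee_pos: [467.2, 15.8, 49.6]
ee_rot: [180.0, 0.0, 81.0]
force: [-6.0, -2.8, 10.1]
gripper_width: 13.1
gripper_force: 25.1
time_s: 14.75
ee_pos: [467.2, 15.8, 49.6]
ee_rot: [180.0, 0.0, 81.0]
force: [-6.5, -4.3, 13.0]
gripper_width: 13.1
gripper_force: 25.1
```

The cell is firmly home at TCP z 49.6, exactly 10 mm deeper than on the spacer. I'll relax a little, open, and retreat straight up.

```bash
python3 -m jog '{"jaw":[5,20,34,34,34],"slide":[[0,0,-0.025],[0,0,0],[0,0,0],[0,0,0],[0,0,0]],"spin":[0,0,0,0,0]}'
python3 -m jog '{"jaw":[34,34,34,34,34,34,34],"slide":[[0,0,-0.1],[0,0,-0.3],[0,0,-0.6],[0,0,-0.8],[0,0,-0.8],[0,0,-0.8],[0,0,0]],"spin":[0,0,0,0,0,0,0]}'
python3 -c "
from h import *
togo([467,15.6,49.5])
im,m=snap('wrist','w4.png'); s,ms=snap('side','s4.png')
p,q=[467.4,16.2,62],[467.4,16.2,72]
print(proj(m,p,True),proj(m,q,True),proj(ms,p),proj(ms,q),proj(ms,[456,-50.5,62]))
z=lambda a,k:cv2.resize(a,None,fx=k,fy=k,interpolation=cv2.INTER_CUBIC)
o=np.zeros((560,800,3),np.uint8); o[:510,:420]=z(im[90:260,210:350,::-1],3); o[:325,450:750]=z(s[175:240,220:280,::-1],5)
cv2.imwrite('pics/c4.png',o)"
```

```text
time_s: 15.25
ee_pos: [467.8, 16.1, 49.1]
ee_rot: [179.9, -0.0, 81.0]
force: [-0.2, -0.5, -0.6]
gripper_width: 33.9
gripper_force: 0.0
time_s: 15.95
ee_pos: [469.6, 16.0, 154.8]
ee_rot: [179.5, -0.1, 81.0]
force: [0.7, -1.0, 0.2]
gripper_width: 33.9
gripper_force: 0.0
at [469.6  16.  154.8] [ 1.795e+02 -1.000e-01  8.100e+01] F [ 0.7 -1.   0.2] w 33.9 t 15.95 slide [-0.031 -0.113  3.51 ]
(np.float64(274.08405803231875), np.float64(214.5899797443496)) (np.float64(274.08951265611637), np.float64(217.7010873526466)) (np.float64(248.15528341194283), np.float64(192.52823919358943)) (np.float64(248.06483101164898), np.float64(189.09329769500675)) (np.float64(242.925102365185), np.float64(203.98620203842356))
```

View pics/c4.png

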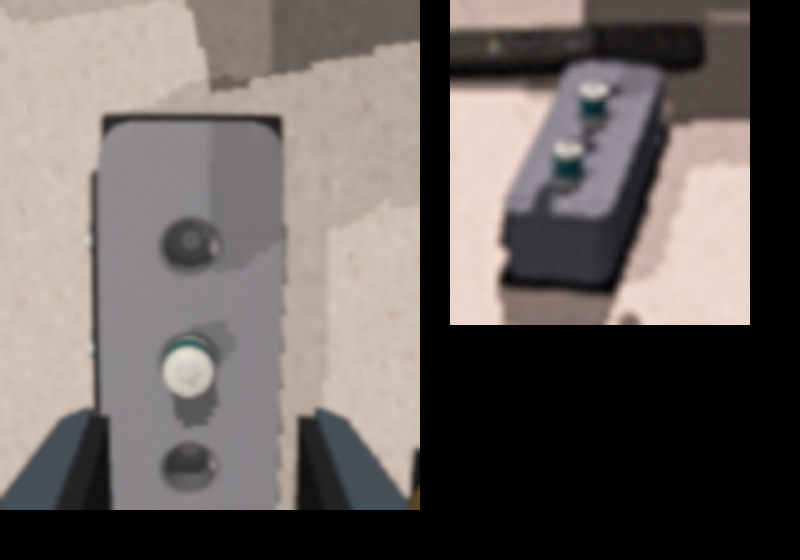

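In the side view the cell's top is at (248,192.6). The prediction for 17 mm proud was (248.2,192.5), so it is fully home and released, with the plus end up.

```bash
python3 -c "
from workcell import env
print(env.job_done())"
```

```text
the job is handed in; nothing more can be done
None
```

The fresh cell is fully home, plus end up, in bay 2 and let go of there; bay 1 had a spacer, bay 3 was never tested, the highest press I read was about 13 N, and I handed the job in at about 16 s.

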